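# Seat a lens barrel in a sprung V-block against its stop and hold it

### The arm

A 6-joint arm with a two-finger parallel gripper is mounted at the origin on the work surface. World frame = base frame: x ahead of the robot, y to its left, z up, the work surface at z = 0. Lengths are in m, angles in rad, forces in N, time in s.
With the tool pointing down it reaches from about 0.35 to 0.925 m from the base axis. Payload 6.4 kg.
Tool frame: the origin (TCP) lies between the finger pads; the fingertips stand 11 mm ahead of it and the grasp point (between the pads) lies 8 mm behind it (finger_overhang is the distance from the TCP to the fingertips, in m); z points along the fingers, y is the line along which they close (so a half turn about z gives the same grasp; the last joint's range is limited). The gripper opens to 85 mm and grips with 20 to 120 N. Pads are 22 mm wide; open, the fingers measure 114 mm over their backs; the gripper's body (76 mm by 85 mm) begins 54 mm behind the grasp point. The pads swing forward as they close: fully open they stand 13 mm farther back than shut.
Start: joints at [1.061, 0.245, 1.558, -0, 1.339, -0.174], TCP at [0.214, 0.614, 0.242] pointing down, gripper open.
Joint ranges: [-3.13, 3.13], [-1.02, 2.26], [0.13, 2.54], [-0.95, 4.09], [0.21, 2.88], [-2.74, 2.74]. Speed limits (rad/s): [2.57, 2.57, 3.14, 3.14, 3.14, 3.14].

### API

Orientations are given as [roll, pitch, yaw] about the fixed x, y, z axes, in that order (R = Rz(yaw) Ry(pitch) Rx(roll)).
In Python, from plant import * gives the robot as it stands.
- The arm moves only by the tool move_arm, never from a script. Its arguments are lists of equal length, an entry for each row: "claw": the closure, from 0 (fully open) to 1 (shut); "offset": the shift along the tool's x, y, z in m, a list of three; "angular": the turn, a rotation vector about the tool's x, y, z in rad, a list of three. In form: {"claw": [claw, ...], "offset": [[tx, ty, tz], ...], "angular": [[ax, ay, az], ...]}. A call has 1 to 5 rows; each row is the pose to reach, as a shift and turn from the pose commanded when the call began, along the tool's axes at that moment; what a row does not reach only later rows make up. A row lasts 1/10 s, in which the tool goes at most 50 mm and 8.59 degrees, less where a joint would pass 70% of its speed; a pose out of reach is approached as far as the arm can. A call with a gripper value outside its range is refused whole. The fingers move at their own pace and stop on an object; "force" is the grip in N (left out, the last holds). Time passes only in rows, so rows that repeat a pose let the fingers close. It gives the time, the measured TCP pose, the force, the opening and the grip force at its end, in the units of the state.
- read_state(): the state, without advancing time (a new reading comes with each control period).
- get_image(name): name is "scene" or "top" or "wrist"; returns the picture (384x512x3 uint8, red, green, blue); there is no depth.
- camera_params(name): a dict with "intrinsics" (3x3 intrinsics, pixels), "T" (4x4, takes a point from camera to world coordinates). Camera axes: x right, y down, z forward; pixel columns grow to the right and rows downward; lengths in m; the calibration is good to about 2 mm. A picture is of the moment at which its call begins: read the wrist's pose just before it. camera_params takes no time and is no camera call; for the wrist camera it gives the pose at the moment of the call.
- job_done(): hands the job in; it is judged then, once.
Trained networks look in the newest picture that a camera, given by its name, has taken for a name from the list of things; names that differ only in an ending like _2 or _b are one class to them, and where a whole thing is asked for, a point or a joint stands for the part that bears it (a point fixed in the world has none). Each returns a list of dicts, best first, with "p" (0 to 1); they miss things now and then, are a little off and sometimes report something else, mostly with a low value. They report only what shows in the picture. A call takes as long as a camera call. They do not tell look-alikes from the thing itself.
- spot_in(camera, query): "at" ([column, row] in pixels, amid what is visible of it).
- trace(camera, query): "mask" (384x512 bool, what is visible of it) and "at" ([column, row] in pixels, amid what is visible of it).
- landmark_of(camera, query): "at" ([column, row] in pixels: a listed point, or the origin of a listed thing).
The state is a dict: "t": time; "joint_positions": joint angles; "qvel": joint speeds; "effort": joint torques, N m; "tool_pos": TCP position; "orientation": TCP orientation; "wrist_force": force on the tool from outside, world axes, zero at the start; "ft_torque": the same for the moment, N m; "width": finger opening in m; "grasp_force": force on a finger pad.
Only numpy, scipy, OpenCV 4.12 (cv2) and the standard library are available. Lean on these libraries where they do the work, as an engineer would, in place of code of your own. Each camera call takes 0.05 s, during which the arm holds its last target. There are 200 camera calls.

### The job

Take the orange-banded lens barrel from the white rack and lay it in the V-block's groove with its black mount end towards the red stop but still clear of it, then slide it along the groove until you feel the mount end meet the brass stop plunger, without ramming it. Still touching the plunger and lying true on both sides of the V, press the barrel down until the sprung cradle has sunk about half of its travel, and finish while holding it like that: do not let go. Leave the blue-banded barrel and everything else on the bench undisturbed.

Things in the scene. Friction and masses are not known exactly. Their poses are not given: they have to be found in the camera images.
- barrel: the lens barrel to load: plain aluminium cylinder, 36 mm diameter, 150 mm long, about 0.3 kg (varies 0.24 to 0.36), with an orange band 28 to 44 mm from its middle on the glass side. Origin at its middle on the cylinder axis; x runs along the axis to the black mount end. At the start it lies level in one of the rack's two places, free to be gripped across its middle from above
- barrel_mount (a point): centre of the barrel's flat black mount end face (75 mm from the barrel's origin along its +x); this end goes to the stop
- barrel_glass (a point): centre of the barrel's other end face, with the glass (75 mm along its -x)
- spare: a second barrel of the same shape with a blue band, in the rack's other place, axis 130 mm beside the first; leave it alone. Origin and x as for the first
- rack: fixed white plate, 170 x 260 x 12 mm, with two black V places along its x at y = -65 and +65 mm. Origin under its centre, z up. A barrel lying in it has its axis 57 mm above the bench; the supports are 18 mm thick, centred 54 mm either side of the barrel's middle, with 90 mm free between them for fingers (45 mm of free depth below the axis)
- fixture: fixed dark steel base of the V-block, 250 x 110 x 18 mm, origin under its centre on the bench, x along the groove towards the stop, z up. Above it, on springs, rides an aluminium cradle plate (220 x 90 mm, top 44 mm above the bench) with the V-block on it
- groove (a point): middle of the seated barrel's axis line, on the cradle: when the barrel lies truly in the V its axis passes through this point along the point's x, which points to the stop; z up. It is 91.5 mm above the bench with the cradle up and sinks with the cradle
- cradle (a joint): how far the sprung cradle has sunk, in m: 0 up, 0.012 at the bottom (half travel 0.006). Its spring is 1600 N/m; with the barrel lying in it, it starts to sink at about 1 to 2 N of push, is at half travel at about 11 N and bottoms at about 21 N
- jaw_left: steel 45 degree flanks on the groove's +y side, on the cradle (90 degree V): two supports 18 mm thick, centred 54 mm before and behind the groove's middle, reaching up to 4 mm below the seated axis, 30 mm out to the side; the 90 mm between the supports is free for fingers down to 47 mm below the seated axis. Origin on the cradle plate's top, below the groove's middle
- jaw_right: the same flanks on the groove's -y side
- stop: red post on the cradle's +x end, near face 93 mm from the groove's middle, carrying an 18 mm brass plunger on the groove's axis line. How far it sticks out varies and is not reported here: its face is 70 to 88 mm from the groove's middle, so the touching barrel's middle is from 5 mm short of to 13 mm past the groove's middle. It does not give. Origin: cradle plate's underside, below the groove's middle
- ring_gauge: steel ring lying flat, 60 mm diameter, 16 mm high; bystander
- loupe: black loupe, 42 mm diameter, 40 mm high; bystander
- mouse: black computer mouse, 100 x 58 x 30 mm; bystander
- cleaner: white bottle with a blue cap, 48 mm diameter, 130 mm high; bystander
- gauge_box: wooden gauge block box, 110 x 70 x 28 mm; bystander
Not all that is in view belongs to the job. What is shaped like the barrel but brown or pink is not meant.

How it is judged:
By the outcome, as a careful person would: the job done as asked, in the order asked, and still so for the second after the job is handed in, while the arm keeps its last pose, push and grip.
It also fails if it takes over 67 s, if anything falls off the work surface, if the arm or the gripper's body presses on something with over 40 N, if the wrist force passes 120 N, or if a joint passes its speed limit or range.

## Working session

There is one attempt and no reset: what is moved stays moved. The work goes in short steps, Python scripts to look and compute and a tool call to move; the robot and the scene stay as the last step left them, time stands still between calls to the robot, and variables do not carry over. Pictures are saved under pics/ and viewed, at most 10 in all, crops included, and the job is handed in when it is done.

Besides the shell and the picture viewer there is one more tool, called after "Emit:" as a command line: name --argument value ..., lists and objects as JSON in quotes. move_arm: Moves the arm, as the interface text tells. Its arguments: {"type":"object","properties":{"claw":{"type":"array","items":{"type":"number"}},"offset":{"type":"array","items":{"type":"array","items":{"type":"number"}}},"angular":{"type":"array","items":{"type":"array","items":{"type":"number"}}},"force":{"type":"number"}},"required":["claw","offset","angular"]}

```bash
mkdir -p pics; ls
python3 - <<'E'
from plant import *
import cv2,numpy as np
s=read_state();print({k:np.round(v,3) for k,v in s.items()})
ims=[]
for c in ("scene","top"):
    im=get_image(c);cv2.imwrite(f"pics/{c}0.png",im[:,:,::-1]);ims.append(im)
    for q in ("barrel","barrel_mount","barrel_glass","spare","rack","fixture","groove","stop"):
        for r in landmark_of(c,q)[:2]: print(c,q,np.round(r["at"],1),round(r["p"],2))
    p=camera_params(c);print(np.round(p["intrinsics"],1).tolist(),np.round(p["T"],3).tolist())
E
```

```text
pics
{'t': np.float64(0.0), 'joint_positions': array([ 1.061,  0.246,  1.559, -0.   ,  1.339, -0.174]), 'qvel': array([-0.001, -0.   , -0.002, -0.001, -0.   ,  0.001]), 'effort': array([-1.0000e-03, -4.2951e+01, -3.2613e+01, -0.0000e+00,  5.0000e-03,
       -0.0000e+00]), 'tool_pos': array([0.214, 0.613, 0.241]), 'orientation': array([-3.14 , -0.   ,  2.806]), 'wrist_force': array([ 0.348,  1.419, -0.3  ]), 'ft_torque': array([0.042, 0.029, 0.008]), 'grasp_force': np.float64(0.0), 'width': np.float64(0.085)}
scene barrel [231. 230.] 0.79
scene barrel [161.1 203.3] 0.71
scene barrel_mount [146.4 192.4] 0.98
scene barrel_mount [247.5 245.4] 0.93
scene barrel_glass [219.6 211.4] 0.9
scene barrel_glass [175.8 216.9] 0.88
scene spare [188.6 244.1] 0.73
scene spare [314.8 138.8] 0.38
scene rack [211.4 252.2] 0.68
scene fixture [290.8 186.6] 0.64
scene groove [294.7 163.1] 0.56
[[388.9, 0.0, 257.0], [0.0, 388.9, 192.7], [0.0, 0.0, 1.0]] [[0.692, 0.463, -0.554, 1.157], [0.722, -0.421, 0.549, -0.623], [0.021, -0.78, -0.625, 0.804], [0.0, 0.0, 0.0, 1.0]]
top barrel [295.3 169.7] 0.87
top barrel [370.4 257.8] 0.77
top barrel_mount [318.5 268.6] 0.9
top barrel_mount [298.1 142. ] 0.7
top barrel_glass [371.9 233.3] 0.83
top barrel_glass [293.8 189.8] 0.64
top spare [330.1 179.7] 0.92
top rack [313.3 175.8] 0.79
top fixture [201.9 191.6] 0.94
top groove [195.2 188.7] 0.56
[[412.3, 0.0, 252.4], [0.0, 412.3, 188.8], [0.0, 0.0, 1.0]] [[-0.001, -0.997, 0.075, 0.395], [-1.0, 0.0, -0.009, 0.028], [0.009, -0.075, -0.997, 1.435], [0.0, 0.0, 0.0, 1.0]]
```

Run:
```python
import cv2,numpy as np
a=cv2.imread("pics/top0.png")[110:300,130:400];cv2.imwrite("pics/topc.png",cv2.resize(a,None,fx=2.9,fy=2.9,interpolation=cv2.INTER_CUBIC))
a=cv2.imread("pics/scene0.png")[90:290,110:376];cv2.imwrite("pics/scenec.png",cv2.resize(a,None,fx=3,fy=3,interpolation=cv2.INTER_CUBIC))
```

```text
(no output)
```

View pics/topc.png

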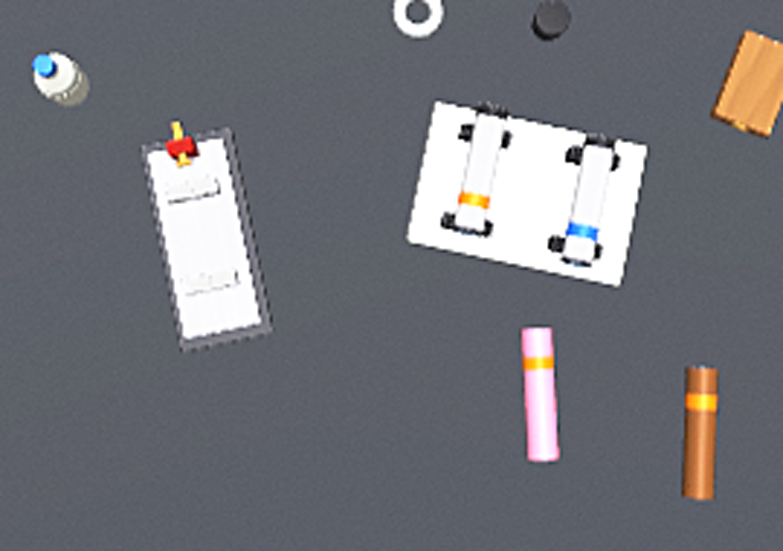

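View pics/scenec.png

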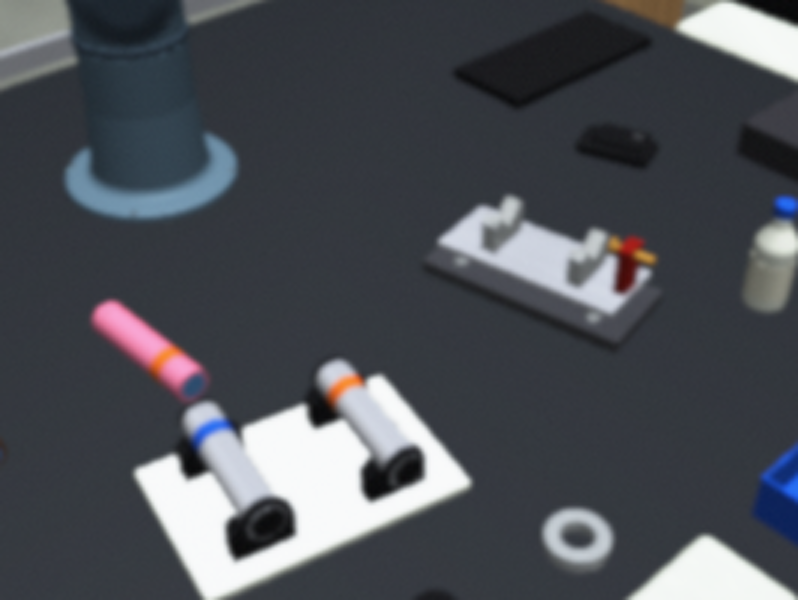

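Top crop: the orange barrel lies from mount (490,108) to glass (468,230), with its mount towards world +x. The V-block is at about (205,235) with its red stop at the top (+x). The blue spare is to the right of the orange barrel. Next I compute the positions.

```bash
cat > h.py <<'E'
from plant import *
import cv2,numpy as np
def back(c,uv,z,p=None):
    p=p or camera_params(c);K=np.array(p["intrinsics"]);T=np.array(p["T"])
    d=T[:3,:3]@np.linalg.inv(K)@[uv[0],uv[1],1];o=T[:3,3]
    return (o+d*(z-o[2])/d[2])[:2]
def proj(c,P,p=None):
    p=p or camera_params(c);K=np.array(p["intrinsics"]);T=np.array(p["T"])
    q=K@(T[:3,:3].T@(np.asarray(P,float)-T[:3,3]));return q[:2]/q[2]
E
python3 - <<'E'
from h import *
f=lambda x,y:(130+(x+.5)/2.9-.5,110+(y+.5)/2.9-.5)
for n,c,uv,z in [("b","top",(295.3,169.7),.057),("bm","top",(298.1,142),.057),("bg","top",(293.8,189.8),.057),("band","top",f(474,201),.075),
 ("bm","scene",(247.5,245.4),.057),("bg","scene",(219.6,211.4),.057),("b","scene",(231,230),.057),("groove","top",(195.2,188.7),.0915),("groove","scene",(294.7,163.1),.0915),
 ("fix","top",(201.9,191.6),0),("fix","scene",(290.8,186.6),0)]+[("plate","top",f(*q),.044) for q in [(147,152),(226,138),(263,325),(184,341)]]:
    print(n,c,np.round(back(c,uv,z),4))
P=np.array([back("top",f(*q),.044) for q in [(147,152),(226,138),(263,325),(184,341)]])
print(P.mean(0)); print([np.arctan2(*(P[i]-P[j])[::-1]) for i,j in((0,3),(1,2))])
E
```

```text
b top [ 0.5635 -0.1286]
bm top [ 0.6579 -0.1389]
bg top [ 0.4956 -0.123 ]
band top [ 0.5303 -0.119 ]
bm scene [ 0.6379 -0.1377]
bg scene [ 0.4844 -0.1058]
b scene [ 0.5648 -0.1318]
groove top [0.4969 0.203 ]
groove scene [0.4968 0.2008]
fix top [0.4936 0.1915]
fix scene [0.4974 0.1916]
plate top [0.5911 0.2603]
plate top [0.6077 0.168 ]
plate top [0.389  0.1237]
plate top [0.3707 0.2149]
[0.4896076 0.191749 ]
[np.float64(0.20309158557753149), np.float64(0.20029415610537377)]
```

```bash
cat >> h.py <<'E'
from scipy.spatial.transform import Rotation as R
def go(x,y,z,yaw,s=None):
    s=s or read_state()
    A=R.from_euler("xyz",s["orientation"]);B=R.from_euler("xyz",[np.pi,0,yaw])
    print("off",np.round(A.inv().apply(np.array([x,y,z])-s["tool_pos"]),4),"ang",np.round((A.inv()*B).as_rotvec(),4))
E
python3 - <<'E'
from h import *
s=read_state()
T=np.array(camera_params("wrist")["T"]);A=R.from_euler("xyz",s["orientation"])
print("cam in tool",A.inv().apply(T[:3,3]-s["tool_pos"]),(A.inv()*R.from_matrix(T[:3,:3])).as_matrix().round(3).tolist(),camera_params("wrist")["intrinsics"])
go(.565,-.122,.24,2.96)
E
```

```text
cam in tool [ 7.74862496e-02  1.21749584e-04 -1.31421634e-01] [[0.0, -0.952, -0.305], [1.0, 0.0, -0.0], [0.0, -0.305, 0.952]] [[306.93111476   0.         259.37133962]
 [  0.         306.93111476 192.42701028]
 [  0.           0.           1.        ]]
off [-0.5736 -0.579   0.0023] ang [ 0.      0.     -0.1542]
```

Emit:
move_arm --claw '[0, 0, 0, 0, 0]' --offset '[[-0.57, -0.58, 0], [-0.57, -0.58, 0], [-0.57, -0.58, 0], [-0.57, -0.58, 0], [-0.57, -0.58, 0]]' --angular '[[0, 0, -0.15], [0, 0, -0.15], [0, 0, -0.15], [0, 0, -0.15], [0, 0, -0.15]]'

```text
t: 1.4
tool_pos: [0.3213, 0.3859, 0.2425]
orientation: [3.141, 0.001, 2.956]
wrist_force: [1.2, 0.0, 1.0]
width: 0.0855
grasp_force: 0.0
```

```bash
python3 -c "
from h import *
go(.565,-.122,.24,2.96);go(.49,.192,.24,2.96)"
```

```text
off [-0.333  -0.4544  0.0025] ang [ 0.0004  0.0006 -0.0035]
off [-0.2015 -0.1595  0.0025] ang [ 0.0004  0.0006 -0.0035]
```

Emit:
move_arm --claw '[0, 0, 0, 0, 0]' --offset '[[-0.2, -0.16, 0], [-0.2, -0.16, 0], [-0.2, -0.16, 0], [-0.2, -0.16, 0], [-0.2, -0.16, 0]]' --angular '[[0, 0, 0], [0, 0, 0], [0, 0, 0], [0, 0, 0], [0, 0, 0]]'

```text
t: 1.9
tool_pos: [0.485, 0.1963, 0.2427]
orientation: [3.141, 0.001, 2.956]
wrist_force: [0.4, 0.8, 0.3]
width: 0.0856
grasp_force: 0.0
```

Emit:
move_arm --claw '[0, 0]' --offset '[[0, 0, 0], [0, 0, 0]]' --angular '[[0, 0, 0], [0, 0, 0]]'

```text
t: 2.1
tool_pos: [0.4843, 0.1972, 0.2423]
orientation: [3.141, -0.0, 2.953]
wrist_force: [-0.9, 0.1, -0.2]
width: 0.0855
grasp_force: 0.0
```

Run:
```python
from h import *
import pickle
s=read_state();p=camera_params("wrist");im=get_image("wrist")
pickle.dump((im,p),open("fix.pkl","wb"))
cv2.imwrite("pics/wfix.png",cv2.resize(im[:,:,::-1],(800,600),interpolation=cv2.INTER_CUBIC))
print(s["tool_pos"],s["orientation"])
for q,z in(("groove",.0915),("fixture",0),("stop",.037),("jaw_left",.044),("jaw_right",.044)):
    for r in landmark_of("wrist",q)[:2]: print(q,np.round(r["at"],1),round(r["p"],2),back("wrist",r["at"],z,p).round(4))
go(.565,-.122,.24,2.96)
```

```text
[0.48434488 0.19722491 0.24227716] [ 3.14137101e+00 -3.82828608e-04  2.95340763e+00]
groove [255.6 186.1] 0.57 [0.49   0.1925]
fixture [255.8 168.4] 0.94 [0.4939 0.1909]
off [-0.1391 -0.3007  0.0023] ang [ 0.      0.     -0.0022]
```

View pics/wfix.png

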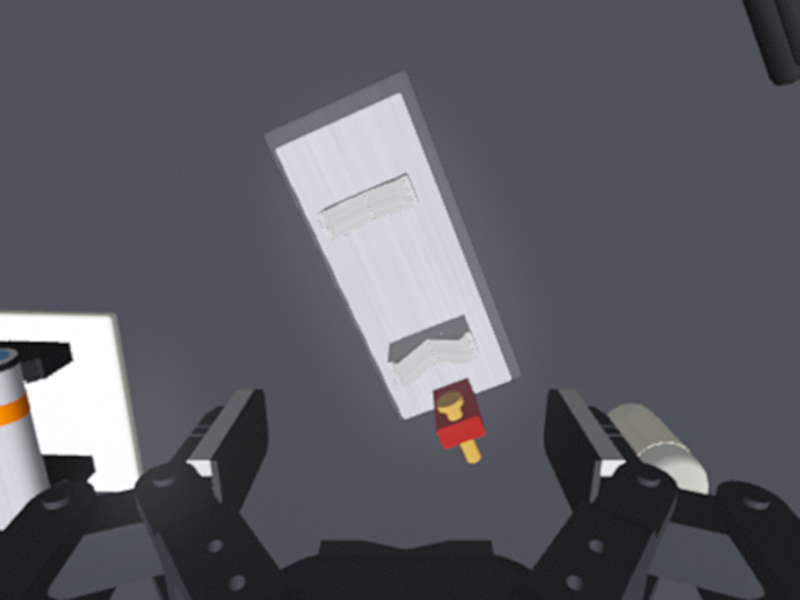

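The wrist picture shows the cradle plate corners near (277,149), (402,94), (512,377) and (403,418), and the plunger face at (449,402). I fit the fixture pose to these and to the top-view corners.

```bash
cat > fit.py <<'E'
from h import *
import pickle
from scipy.optimize import least_squares
_,p=pickle.load(open("fix.pkl","rb"));pt=camera_params("top")
w=lambda x,y:np.array([(x+.5)/1.5625-.5,(y+.5)/1.5625-.5])
t=lambda x,y:np.array((130+(x+.5)/2.9-.5,110+(y+.5)/2.9-.5))
a,b,c,d=.11,.045,.125,.055
W=[((-a,-b,.044),w(277,149)),((-a,b,.044),w(402,94)),((a,b,.044),w(514,376)),((a,-b,.044),w(403,418)),((-c,-d,.018),w(264,135)),((-c,d,.018),w(406,71)),((c,d,.018),w(520,376))]
Tt=[((a,b,.044),t(147,152)),((a,-b,.044),t(226,138)),((-a,-b,.044),t(263,325)),((-a,b,.044),t(184,341))]
def P(v,l): cc,s=np.cos(v[2]),np.sin(v[2]);return (v[0]+cc*l[0]-s*l[1],v[1]+s*l[0]+cc*l[1],l[2])
def res(v,L,p): return np.concatenate([proj("",P(v,l),p)-uv for l,uv in L])
for n,f in(("w",lambda v:res(v,W,p)),("wtop",lambda v:res(v,W[:4],p)),("t",lambda v:res(v,Tt,pt))):
    r=least_squares(f,[.49,.19,.2]);print(n,r.x.round(4),np.round(r.fun,1))
v=r.x
for uv in (w(449,402),): 
    q=back("",uv,.0915,p);print("plunger face",q)
# V notches: support tops/valley check
for uv in (w(367,205),w(433,345)): print("valley z~66",back("",uv,.066,p))
E
python3 fit.py
```

```text
w [0.4917 0.194  0.2057] [-1.3  0.1 -0.2 -1.3 -0.6  3.3  0.7  1.8 -1.2 -0.6  0.7 -2.1  2.4  0.9]
wtop [0.4911 0.1946 0.2082] [-1.1 -0.5 -0.  -2.1 -0.   2.6  1.3  1.3]
t [0.4896 0.1917 0.1997] [ 0.8  0.8 -0.4  0.4 -0.6 -0.5  0.3 -0.6]
plunger face [0.57133354 0.21001611]
valley z~66 [0.43771436 0.18127633]
valley z~66 [0.54001616 0.20606341]
```

Emit:
move_arm --claw '[0, 0, 0, 0, 0]' --offset '[[-0.139, -0.3, 0], [-0.139, -0.3, 0], [-0.139, -0.3, 0], [-0.139, -0.3, 0], [-0.139, -0.3, 0]]' --angular '[[0, 0, 0], [0, 0, 0], [0, 0, 0], [0, 0, 0], [0, 0, 0]]'

```text
t: 2.9
tool_pos: [0.5454, -0.0454, 0.2426]
orientation: [3.142, 0.001, 2.957]
wrist_force: [0.6, 0.3, -0.6]
width: 0.0854
grasp_force: 0.0
```

Emit:
move_arm --claw '[0, 0, 0, 0, 0]' --offset '[[-0.02, -0.08, 0], [-0.02, -0.08, 0], [-0.02, -0.08, 0], [-0.02, -0.08, 0], [-0.02, -0.08, 0]]' --angular '[[0, 0, 0], [0, 0, 0], [0, 0, 0], [0, 0, 0], [0, 0, 0]]'

```text
t: 3.4
tool_pos: [0.5501, -0.1251, 0.2422]
orientation: [3.141, -0.0, 2.958]
wrist_force: [-0.1, 0.1, 0.9]
width: 0.0855
grasp_force: 0.0
```

Run:
```python
from h import *
import pickle
s=read_state();p=camera_params("wrist");im=get_image("wrist")
pickle.dump((im,p),open("bar.pkl","wb"))
cv2.imwrite("pics/wbar.png",cv2.resize(im[:,:,::-1],(800,600),interpolation=cv2.INTER_CUBIC))
print(s["tool_pos"],s["orientation"])
for q,z in(("barrel",.057),("barrel_mount",.057),("barrel_glass",.057)):
    for r in landmark_of("wrist",q)[:2]: print(q,np.round(r["at"],1),round(r["p"],2),back("wrist",r["at"],z,p).round(4))
go(.565,-.122,.24,2.96)
```

```text
[ 0.55007619 -0.12510511  0.24219638] [ 3.14123348e+00 -3.03579678e-04  2.95756582e+00]
barrel [259.4 185.8] 0.79 [ 0.5662 -0.128 ]
barrel_mount [331.6 299.2] 0.49 [ 0.724  -0.0678]
barrel_glass [257.4 114.6] 0.73 [ 0.4927 -0.1164]
barrel_glass [158.8  19.5] 0.64 [ 0.3929 -0.1897]
off [-0.014   0.006   0.0023] ang [ 0.     -0.     -0.0024]
```

View pics/wbar.png

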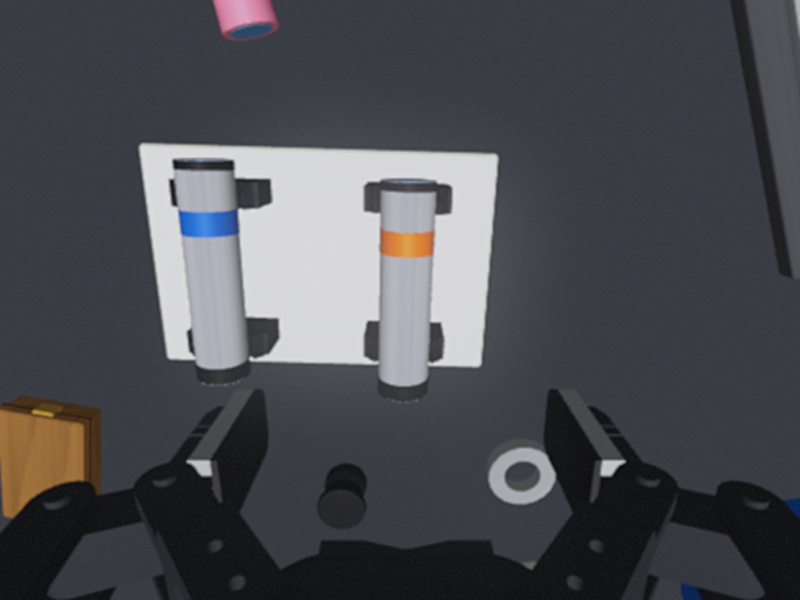

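Wrist picture: the orange barrel runs from glass (408,182) to mount (403,395), with the band centre at (406,244).

Run:
```python
from h import *
import pickle
im,p=pickle.load(open("bar.pkl","rb"))
hsv=cv2.cvtColor(im,cv2.COLOR_RGB2HSV)
m=(hsv[...,0]>5)&(hsv[...,0]<22)&(hsv[...,1]>150)&(hsv[...,2]>120);m[:130]=0;m[200:]=0;m[:,:200]=0;m[:,320:]=0
ys,xs=np.nonzero(m);print("band",xs.mean(),ys.mean(),xs.min(),xs.max(),ys.min(),ys.max())
# silhouette by gradient in each row between V supports: bright white plate vs grey
g=cv2.cvtColor(im,cv2.COLOR_RGB2GRAY).astype(float);cs=[]
for r in list(range(142,152))+list(range(165,202)):
    d=np.diff(cv2.GaussianBlur(g[r:r+1],(5,1),0)[0]);L=232+np.argmax(abs(d[232:252]));Rr=268+np.argmax(abs(d[268:288]));cs.append((r,L,Rr))
cs=np.array(cs);print(cs[::6].tolist())
mid=(cs[:,1]+cs[:,2])/2+.5
k=np.polyfit(cs[:,0],mid,1);res=mid-np.polyval(k,cs[:,0]);ok=abs(res)<1.5;k=np.polyfit(cs[ok,0],mid[ok],1)
A=back("",(np.polyval(k,120),120),.057,p);B=back("",(np.polyval(k,245),245),.057,p)
u=(B-A)/np.linalg.norm(B-A);yaw=np.arctan2(u[1],u[0]);bd=back("",(xs.mean(),ys.mean()),.0745,p)
c0=A+u*np.dot(bd-A,u)+u*.036;print("yaw",yaw,"centre",c0,"band",bd)
for P_ in ((*(c0+.075*u),.057),(*(c0-.075*u),.075)):print(proj("",P_,p)*1.5625)
go(c0[0],c0[1],.049,np.pi+yaw)
```

```text
band 259.8496732026144 155.9760348583878 244 276 148 163
[[142, 242, 278], [148, 242, 277], [167, 242, 276], [173, 242, 276], [179, 242, 276], [185, 242, 276], [191, 241, 275], [197, 241, 275]]
yaw -0.21429783975181171 centre [ 0.56626834 -0.12842631] band [ 0.53103655 -0.12102439]
[401.63745952 388.16800447]
[408.45086104 180.20352816]
off [-1.640e-02 -1.000e-04  1.933e-01] ang [ 0.     -0.      0.0303]
```

Emit:
move_arm --claw '[0, 0, 0, 0, 0]' --offset '[[-0.016, 0, 0.04], [-0.016, 0, 0.08], [-0.016, 0, 0.12], [-0.016, 0, 0.16], [-0.016, 0, 0.194]]' --angular '[[0, 0, 0.03], [0, 0, 0.03], [0, 0, 0.03], [0, 0, 0.03], [0, 0, 0.03]]'

```text
t: 4.1
tool_pos: [0.5652, -0.1285, 0.0462]
orientation: [3.141, -0.001, 2.927]
wrist_force: [0.4, -1.0, -0.3]
width: 0.0855
grasp_force: 0.0
```

Emit:
move_arm --claw '[0, 0.3, 0.5, 0.6, 0.7]' --offset '[[0, 0, 0], [0, 0, 0], [0, 0, 0], [0, 0, 0], [0, 0, 0]]' --angular '[[0, 0, 0], [0, 0, 0], [0, 0, 0], [0, 0, 0], [0, 0, 0]]' --force 25

```text
t: 4.6
tool_pos: [0.5677, -0.1288, 0.0509]
orientation: [3.139, 0.004, 2.925]
wrist_force: [0.4, 6.8, 5.8]
width: 0.0355
grasp_force: 25.8
```

Emit:
move_arm --claw '[0.8, 0.9, 1, 1, 1]' --offset '[[0, 0, 0], [0, 0, 0], [0, 0, 0], [0, 0, 0], [0, 0, 0]]' --angular '[[0, 0, 0], [0, 0, 0], [0, 0, 0], [0, 0, 0], [0, 0, 0]]' --force 60

```text
t: 5.1
tool_pos: [0.5677, -0.1288, 0.0511]
orientation: [3.14, 0.004, 2.925]
wrist_force: [-0.7, 7.1, 7.2]
width: 0.0342
grasp_force: 58.9
```

Emit:
move_arm --claw '[1, 1, 1, 1, 1]' --offset '[[0, 0, -0.02], [0, 0, -0.05], [0, 0, -0.09], [0, 0, -0.13], [0, 0, -0.15]]' --angular '[[0, 0, 0], [0, 0, 0], [0, 0, 0], [0, 0, 0], [0, 0, 0]]'

```text
t: 5.6
tool_pos: [0.5673, -0.1301, 0.2032]
orientation: [-3.14, 0.007, 2.926]
wrist_force: [0.6, -0.8, -3.2]
width: 0.0344
grasp_force: 60.6
```

Emit:
move_arm --claw '[1, 1, 1]' --offset '[[0, 0, 0], [0, 0, 0], [0, 0, 0]]' --angular '[[0, 0, 0], [0, 0, 0], [0, 0, 0]]'

```text
t: 5.9
tool_pos: [0.5645, -0.129, 0.1959]
orientation: [3.141, -0.004, 2.926]
wrist_force: [-0.0, 0.1, -4.3]
width: 0.0342
grasp_force: 60.6
```

Run:
```python
from h import *
s=read_state();print(s["tool_pos"],s["orientation"],s["wrist_force"],s["ft_torque"])
# combined fixture pose, yaw .204
x,y,a=.4905,.193,.204
print("groove -15mm:");go(x-.015*np.cos(a),y-.015*np.sin(a),.2,np.pi+a,s)
```

```text
[ 0.5645262  -0.12899623  0.19590127] [ 3.14073631 -0.00405239  2.92567083] [-0.00998952  0.13757611 -4.34485702] [ 0.00118298 -0.03714442 -0.02734026]
groove -15mm:
off [ 0.155   0.2925 -0.0032] ang [ 0.0017 -0.0038 -0.4199]
```

Emit:
move_arm --claw '[1, 1, 1, 1, 1]' --offset '[[0.03, 0.04, -0.005], [0.06, 0.085, -0.01], [0.08, 0.13, -0.01], [0.105, 0.18, -0.01], [0.12, 0.22, -0.01]]' --angular '[[0, 0, -0.07], [0, 0, -0.15], [0, 0, -0.25], [0, 0, -0.35], [0, 0, -0.42]]'

```text
t: 6.4
tool_pos: [0.494, 0.1104, 0.2062]
orientation: [3.141, -0.003, -2.935]
wrist_force: [1.4, 0.1, -2.6]
width: 0.0347
grasp_force: 60.8
```

Run:
```python
from h import *
import pickle
im,p=pickle.load(open("fix.pkl","rb"));t=cv2.imread("pics/top0.png")[:,:,::-1]
for n,im,p,box in(("w",im,p,(50,275,160,340)),("t",t,camera_params("top"),(140,240,170,230))):
    g=im.min(2);m=np.zeros(g.shape,np.uint8);a,b,c,d=box;m[a:b,c:d]=(g[a:b,c:d]>(150))*255
    m=cv2.morphologyEx(m,cv2.MORPH_OPEN,np.ones((3,3)))
    ct=max(cv2.findContours(m,0,1)[0],key=cv2.contourArea)[:,0]
    P=np.array([back("",q,.044,p) for q in cv2.convexHull(ct)[:,0]],np.float32)
    (c_,wh,an)=cv2.minAreaRect(P*1000);print(n,np.round(c_,1),np.round(wh,1),np.radians([an,an-90]).round(4))
s=read_state();go(.4758,.19,.2,np.pi+.204,s)
```

```text
w [490.7 193.3] [219.4  90.4] [ 0.2072 -1.3636]
t [490.8 193.6] [222.5  90.4] [ 0.2071 -1.3637]
off [0.0015 0.0817 0.0063] ang [ 0.0007 -0.0034  0.0029]
```

Emit:
move_arm --claw '[1, 1, 1, 1, 1]' --offset '[[0.001, 0.04, 0.005], [0.001, 0.082, 0.01], [0.001, 0.082, 0.04], [0.001, 0.082, 0.07], [0.001, 0.082, 0.1]]' --angular '[[0, 0, 0], [0, 0, 0], [0, 0, 0], [0, 0, 0], [0, 0, 0]]'

```text
t: 6.9
tool_pos: [0.4769, 0.1892, 0.1054]
orientation: [3.142, -0.003, -2.936]
wrist_force: [-0.3, 0.0, -3.2]
width: 0.0342
grasp_force: 61.1
```

Emit:
move_arm --claw '[1, 1, 1, 1, 1]' --offset '[[0, 0, 0], [0, 0, 0], [0, 0, 0], [0, 0, 0], [0, 0, 0]]' --angular '[[0, 0, 0], [0, 0, 0], [0, 0, 0], [0, 0, 0], [0, 0, 0]]'

```text
t: 7.4
tool_pos: [0.4795, 0.1889, 0.1097]
orientation: [-3.141, 0.003, -2.938]
wrist_force: [0.4, -0.3, -3.6]
width: 0.0338
grasp_force: 61.0
```

Run:
```python
from h import *
s=read_state();print(s["tool_pos"],s["orientation"],s["wrist_force"],s["ft_torque"])
im=get_image("wrist");cv2.imwrite("pics/wpl.png",cv2.resize(im[:,:,::-1],(800,600)))
go(.4761,.1904,.0855,np.pi+.207,s)
```

```text
[0.4794563  0.18893228 0.10966339] [-3.14146631e+00  2.52223129e-03 -2.93756450e+00] [ 0.35118797 -0.26796784 -3.59537465] [ 0.01467799  0.00901355 -0.0359538 ]
off [0.0031 0.0021 0.0242] ang [-0.0001  0.0025 -0.003 ]
```

View pics/wpl.png

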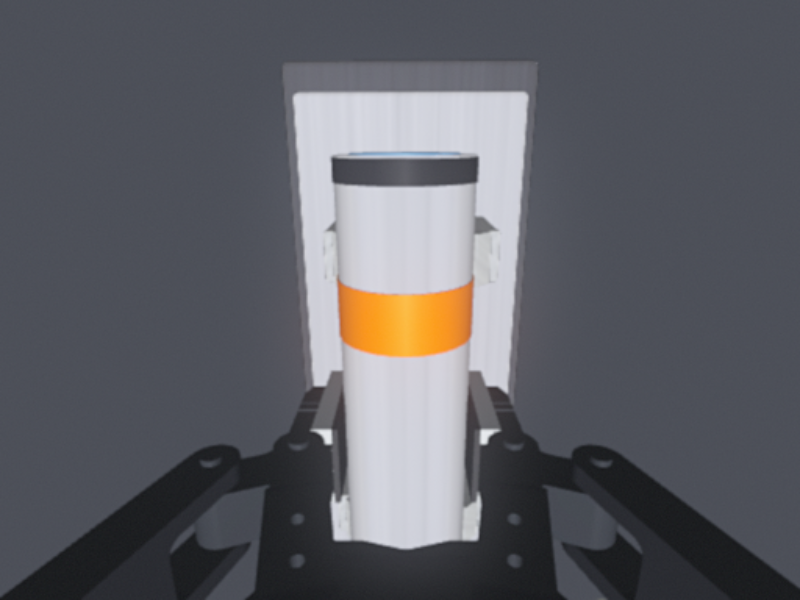

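The barrel is gripped upright and true. It sits about 5 px (2 mm) left of the groove line, so I correct that while lowering.

Emit:
move_arm --claw '[1, 1, 1, 1, 1]' --offset '[[0.003, 0.002, 0.003], [0.003, 0.002, 0.008], [0.003, 0.002, 0.013], [0.003, 0.002, 0.017], [0.003, 0.002, 0.02]]' --angular '[[0, 0, -0.003], [0, 0, -0.003], [0, 0, -0.003], [0, 0, -0.003], [0, 0, -0.003]]'

```text
t: 7.95
tool_pos: [0.4749, 0.1901, 0.0876]
orientation: [3.142, -0.001, -2.934]
wrist_force: [-0.5, -0.5, -3.9]
width: 0.0341
grasp_force: 61.0
```

Emit:
move_arm --claw '[1, 1, 1]' --offset '[[0, 0, 0], [0, 0, 0], [0, 0, 0]]' --angular '[[0, 0, 0], [0, 0, 0], [0, 0, 0]]'

```text
t: 8.25
tool_pos: [0.4754, 0.1902, 0.0885]
orientation: [3.142, 0.0, -2.934]
wrist_force: [-0.1, -0.5, -3.4]
width: 0.0343
grasp_force: 61.0
```

```bash
cat > st.py <<'E'
from h import *
s=read_state();print(s["t"],s["tool_pos"].round(4),s["orientation"].round(4))
A=R.from_euler("xyz",[0,0,.207]).inv();f=A.apply(s["wrist_force"]);d=A.apply(s["tool_pos"]-[.4908,.1935,0])
print("groove frame: F",f.round(2),"M",A.apply(s["ft_torque"]).round(3),"pos mm",(d*1000).round(1),"w",s["width"],"g",s["grasp_force"])
E
python3 st.py
```

```text
8.25 [0.4754 0.1902 0.0885] [ 3.1416e+00  5.0000e-04 -2.9344e+00]
groove frame: F [-0.19 -0.5  -3.36] M [-0.028 -0.011 -0.014] pos mm [-15.7  -0.   88.5] w 0.03425343626677818 g 61.02651000022888
```

Not in contact yet. I lower in 1 mm rows.

Emit:
move_arm --claw '[1, 1, 1, 1]' --offset '[[0, 0, 0.001], [0, 0, 0.002], [0, 0, 0.002], [0, 0, 0.002]]' --angular '[[0, 0, 0], [0, 0, 0], [0, 0, 0], [0, 0, 0]]'

```text
t: 8.65
tool_pos: [0.4751, 0.1902, 0.0863]
orientation: [3.142, -0.0, -2.934]
wrist_force: [0.1, -0.7, -3.5]
width: 0.0344
grasp_force: 61.0
```

Emit:
move_arm --claw '[1, 1, 1, 1]' --offset '[[0, 0, 0.001], [0, 0, 0.001], [0, 0, 0.001], [0, 0, 0.001]]' --angular '[[0, 0, 0], [0, 0, 0], [0, 0, 0], [0, 0, 0]]'

```text
t: 9.05
tool_pos: [0.4753, 0.1902, 0.0854]
orientation: [-3.142, 0.0, -2.934]
wrist_force: [0.3, 0.1, -2.3]
width: 0.0345
grasp_force: 61.2
```

Emit:
move_arm --claw '[1, 1, 1, 1]' --offset '[[0, 0, 0.001], [0, 0, 0.001], [0, 0, 0.001], [0, 0, 0.001]]' --angular '[[0, 0, 0], [0, 0, 0], [0, 0, 0], [0, 0, 0]]'

```text
t: 9.45
tool_pos: [0.4754, 0.1902, 0.0846]
orientation: [-3.142, 0.0, -2.934]
wrist_force: [0.1, -0.7, 1.2]
width: 0.0338
grasp_force: 61.4
```

```bash
python3 st.py
```

```text
9.45 [0.4754 0.1902 0.0846] [-3.1415e+00  5.0000e-04 -2.9344e+00]
groove frame: F [-0.03 -0.71  1.23] M [-0.094  0.068 -0.011] pos mm [-15.7  -0.   84.6] w 0.033820207879711024 g 61.37457847595215
```

Seated lightly in the V (about 1 N). Now I slide towards the stop, which is tool −x.

Emit:
move_arm --claw '[1, 1, 1, 1, 1]' --offset '[[-0.001, 0, 0], [-0.003, 0, 0], [-0.005, 0, 0], [-0.007, 0, 0], [-0.008, 0, 0]]' --angular '[[0, 0, 0], [0, 0, 0], [0, 0, 0], [0, 0, 0], [0, 0, 0]]'

```text
t: 9.95
tool_pos: [0.4831, 0.1918, 0.0842]
orientation: [-3.142, -0.001, -2.934]
wrist_force: [-3.7, -2.4, 1.1]
width: 0.0343
grasp_force: 61.6
```

```bash
python3 st.py
```

```text
9.95 [0.4831 0.1918 0.0842] [-3.1415e+00 -5.0000e-04 -2.9345e+00]
groove frame: F [-4.16 -1.61  1.08] M [-0.143  0.615 -0.245] pos mm [-7.9 -0.1 84.2] w 0.03433921339831349 g 61.56031608581543
```

Emit:
move_arm --claw '[1, 1, 1, 1]' --offset '[[-0.0005, 0, 0], [-0.001, 0, 0], [-0.0015, 0, 0], [-0.002, 0, 0]]' --angular '[[0, 0, 0], [0, 0, 0], [0, 0, 0], [0, 0, 0]]'

```text
t: 10.35
tool_pos: [0.485, 0.1922, 0.0843]
orientation: [-3.142, 0.0, -2.934]
wrist_force: [-2.4, -3.0, 0.1]
width: 0.0344
grasp_force: 61.6
```

```bash
python3 st.py
```

```text
10.35 [0.485  0.1922 0.0843] [-3.1415  0.     -2.9344]
groove frame: F [-2.97 -2.4   0.15] M [-0.259  0.542 -0.212] pos mm [-5.9 -0.  84.3] w 0.03437352411980547 g 61.56159996986389
```

Emit:
move_arm --claw '[1, 1, 1, 1]' --offset '[[-0.0005, -0.0003, 0], [-0.001, -0.0005, 0], [-0.0015, -0.0005, 0], [-0.002, -0.0005, 0]]' --angular '[[0, 0, 0], [0, 0, 0], [0, 0, 0], [0, 0, 0]]'

```text
t: 10.75
tool_pos: [0.487, 0.1925, 0.0843]
orientation: [3.141, -0.0, -2.934]
wrist_force: [-4.1, 0.1, 0.9]
width: 0.0344
grasp_force: 61.5
```

```bash
python3 st.py
```

```text
10.75 [0.487  0.1925 0.0843] [ 3.1410e+00 -1.0000e-04 -2.9343e+00]
groove frame: F [-4.02  0.95  0.92] M [ 0.29   0.616 -0.069] pos mm [-4.  -0.2 84.3] w 0.034409396457297084 g 61.54680132865906
```

Emit:
move_arm --claw '[1, 1, 1, 1]' --offset '[[-0.0005, 0, 0], [-0.001, 0, 0], [-0.0015, 0, 0], [-0.002, 0, 0]]' --angular '[[0, 0, 0], [0, 0, 0], [0, 0, 0], [0, 0, 0]]'

```text
t: 11.15
tool_pos: [0.4889, 0.1928, 0.0843]
orientation: [3.141, -0.0, -2.934]
wrist_force: [-5.1, 2.1, 0.6]
width: 0.0346
grasp_force: 61.6
```

```bash
python3 st.py
```

```text
11.15 [0.4889 0.1928 0.0843] [ 3.1411e+00 -1.0000e-04 -2.9343e+00]
groove frame: F [-4.61  3.1   0.6 ] M [ 0.455  0.539 -0.074] pos mm [-2.  -0.2 84.3] w 0.03455392797212536 g 61.551827788352966
```

Emit:
move_arm --claw '[1, 1, 1, 1]' --offset '[[-0.0005, 0.0001, 0], [-0.001, 0.0002, 0], [-0.0015, 0.0003, 0], [-0.002, 0.0003, 0]]' --angular '[[0, 0, 0], [0, 0, 0], [0, 0, 0], [0, 0, 0]]'

```text
t: 11.55
tool_pos: [0.491, 0.1933, 0.0843]
orientation: [-3.142, 0.0, -2.934]
wrist_force: [-3.9, 1.8, 1.2]
width: 0.0343
grasp_force: 61.5
```

```bash
python3 st.py
```

```text
11.55 [0.491  0.1933 0.0843] [-3.1416e+00  1.0000e-04 -2.9344e+00]
groove frame: F [-3.42  2.54  1.21] M [ 0.391  0.541 -0.06 ] pos mm [ 0.1 -0.2 84.3] w 0.03428833982990298 g 61.549201011657715
```

Emit:
move_arm --claw '[1, 1, 1, 1]' --offset '[[-0.0005, 0, 0], [-0.001, 0, 0], [-0.0015, 0, 0], [-0.0015, 0, 0]]' --angular '[[0, 0, 0], [0, 0, 0], [0, 0, 0], [0, 0, 0]]'

```text
t: 11.95
tool_pos: [0.4925, 0.1936, 0.0843]
orientation: [3.142, 0.0, -2.934]
wrist_force: [-4.2, 1.8, 1.7]
width: 0.0341
grasp_force: 61.5
```

```bash
python3 st.py
```

```text
11.95 [0.4925 0.1936 0.0843] [ 3.1416e+00  2.0000e-04 -2.9344e+00]
groove frame: F [-3.78  2.64  1.69] M [ 0.343  0.563 -0.06 ] pos mm [ 1.7 -0.2 84.3] w 0.03409781251518053 g 61.54973745346069
```

Still friction only (about −4 N along the groove). I continue, easing the lateral bias with +0.3 mm.

Emit:
move_arm --claw '[1, 1, 1, 1]' --offset '[[-0.0005, 0.0001, 0], [-0.001, 0.0002, 0], [-0.0015, 0.0003, 0], [-0.0015, 0.0003, 0]]' --angular '[[0, 0, 0], [0, 0, 0], [0, 0, 0], [0, 0, 0]]'

```text
t: 12.35
tool_pos: [0.494, 0.194, 0.0843]
orientation: [-3.141, 0.0, -2.934]
wrist_force: [-2.9, -0.8, 0.3]
width: 0.0341
grasp_force: 61.5
```

```bash
python3 st.py
```

```text
12.35 [0.494  0.194  0.0843] [-3.1411e+00  3.0000e-04 -2.9345e+00]
groove frame: F [-3.03 -0.15  0.35] M [ 0.004  0.533 -0.189] pos mm [ 3.2 -0.2 84.3] w 0.03410068317024806 g 61.54702305793762
```

Emit:
move_arm --claw '[1, 1, 1, 1]' --offset '[[-0.0005, 0, 0], [-0.001, 0, 0], [-0.0015, 0, 0], [-0.0015, 0, 0]]' --angular '[[0, 0, 0], [0, 0, 0], [0, 0, 0], [0, 0, 0]]'

```text
t: 12.75
tool_pos: [0.4954, 0.1944, 0.0843]
orientation: [-3.141, 0.0, -2.934]
wrist_force: [-2.2, -2.1, 2.6]
width: 0.0344
grasp_force: 61.5
```

```bash
python3 st.py
```

```text
12.75 [0.4954 0.1944 0.0843] [-3.1412e+00  2.0000e-04 -2.9345e+00]
groove frame: F [-2.62 -1.56  2.57] M [-0.26   0.514 -0.154] pos mm [ 4.7 -0.1 84.3] w 0.03435993197878808 g 61.54085397720337
```

Emit:
move_arm --claw '[1, 1, 1, 1]' --offset '[[-0.0005, -0.0001, 0], [-0.001, -0.0001, 0], [-0.0015, -0.0001, 0], [-0.0015, -0.0001, 0]]' --angular '[[0, 0, 0], [0, 0, 0], [0, 0, 0], [0, 0, 0]]'

```text
t: 13.15
tool_pos: [0.4967, 0.1946, 0.0843]
orientation: [-3.141, -0.0, -2.934]
wrist_force: [-4.0, -1.9, 1.1]
width: 0.0344
grasp_force: 61.5
```

```bash
python3 st.py
```

```text
13.15 [0.4967 0.1946 0.0843] [-3.1414e+00 -1.0000e-04 -2.9344e+00]
groove frame: F [-4.32 -1.02  1.1 ] M [-0.287  0.627 -0.145] pos mm [ 6.  -0.1 84.3] w 0.03435894534790114 g 61.53392314910889
```

Emit:
move_arm --claw '[1, 1, 1, 1]' --offset '[[-0.0005, 0, 0], [-0.001, 0, 0], [-0.0015, 0, 0], [-0.0015, 0, 0]]' --angular '[[0, 0, 0], [0, 0, 0], [0, 0, 0], [0, 0, 0]]'

```text
t: 13.55
tool_pos: [0.4967, 0.1947, 0.0836]
orientation: [-3.141, -0.004, -2.934]
wrist_force: [-8.0, -4.2, 1.5]
width: 0.0344
grasp_force: 61.5
```

```bash
python3 st.py
```

```text
13.55 [0.4967 0.1947 0.0836] [-3.1413 -0.004  -2.9342]
groove frame: F [-8.72 -2.49  1.54] M [-0.346  1.148 -0.174] pos mm [ 6.1 -0.1 83.6] w 0.034418191991711686 g 61.548038721084595
```

The barrel meets the plunger at +6.0 mm: motion stopped and Fx rose to −8.7 N. I ease off slightly and start pressing.

Emit:
move_arm --claw '[1, 1, 1, 1, 1]' --offset '[[0.0005, -0.0001, 0], [0.0005, -0.0002, 0.001], [0.0005, -0.0002, 0.002], [0.0005, -0.0002, 0.003], [0.0005, -0.0002, 0.003]]' --angular '[[0, 0, 0], [0, 0, 0], [0, 0, 0], [0, 0, 0], [0, 0, 0]]'

```text
t: 14.05
tool_pos: [0.4968, 0.1946, 0.0813]
orientation: [3.142, -0.003, -2.934]
wrist_force: [-7.5, -2.2, 6.6]
width: 0.0343
grasp_force: 61.7
```

```bash
python3 st.py
```

```text
14.05 [0.4968 0.1946 0.0813] [ 3.1416e+00 -2.9000e-03 -2.9341e+00]
groove frame: F [-7.78 -0.59  6.59] M [-0.233  1.348 -0.176] pos mm [ 6.1 -0.1 81.3] w 0.03426156039016562 g 61.74265265464783
```

Emit:
move_arm --claw '[1, 1, 1, 1, 1]' --offset '[[0, 0, 0.001], [0, 0, 0.002], [0, 0, 0.003], [0, 0, 0.003], [0, 0, 0.003]]' --angular '[[0, 0, 0], [0, 0, 0], [0, 0, 0], [0, 0, 0], [0, 0, 0]]'

```text
t: 14.55
tool_pos: [0.4968, 0.1947, 0.0788]
orientation: [-3.142, -0.003, -2.934]
wrist_force: [-10.5, -3.2, 9.0]
width: 0.0343
grasp_force: 62.2
```

```bash
python3 st.py
```

```text
14.55 [0.4968 0.1947 0.0788] [-3.1415 -0.0032 -2.934 ]
groove frame: F [-10.89  -0.98   9.  ] M [-0.301  1.647 -0.201] pos mm [ 6.1 -0.1 78.8] w 0.03434759512946336 g 62.17703819274902
```

Emit:
move_arm --claw '[1, 1, 1, 1, 1]' --offset '[[0.0003, -0.0001, 0.0005], [0.0005, -0.0001, 0.0008], [0.0005, -0.0001, 0.0008], [0.0005, -0.0001, 0.0008], [0.0005, -0.0001, 0.0008]]' --angular '[[0, 0, 0], [0, 0, 0], [0, 0, 0], [0, 0, 0], [0, 0, 0]]'

```text
t: 15.05
tool_pos: [0.4968, 0.1946, 0.0784]
orientation: [3.141, -0.002, -2.934]
wrist_force: [-10.0, -2.4, 10.3]
width: 0.0345
grasp_force: 62.3
```

```bash
cat > avg.py <<'E'
from h import *
A=R.from_euler("xyz",[0,0,.207]).inv();L=[]
for i in range(10):
    im=get_image("wrist");s=read_state();L.append(np.r_[A.apply(s["wrist_force"]),A.apply(s["ft_torque"]),A.apply(s["tool_pos"]-[.4908,.1935,0])*1000,s["orientation"][1:]])
L=np.array(L);print(s["t"],L.mean(0).round(3),L.std(0).round(2))
cv2.imwrite("pics/wend%d.png"%(s["t"]*100),cv2.resize(im[:,:,::-1],(800,600)))
E
python3 avg.py; ls pics
```

```text
15.55 [-1.0006e+01 -8.8300e-01  1.0068e+01 -1.7300e-01  1.5280e+00 -1.8300e-01
  6.0870e+00 -1.0300e-01  7.8417e+01 -2.0000e-03 -2.9340e+00] [0.38 0.3  0.4  0.03 0.03 0.02 0.01 0.01 0.01 0.   0.  ]
scene0.png
scenec.png
top0.png
topc.png
wbar.png
wend1555.png
wfix.png
wpl.png
```

Emit:
move_arm --claw '[1, 1, 1, 1]' --offset '[[0.0003, -0.0001, 0.0003], [0.0005, -0.0001, 0.0005], [0.0005, -0.0001, 0.0005], [0.0005, -0.0001, 0.0005]]' --angular '[[0, 0, 0], [0, 0, 0], [0, 0, 0], [0, 0, 0]]'

```text
t: 15.95
tool_pos: [0.4968, 0.1946, 0.0782]
orientation: [3.141, -0.001, -2.934]
wrist_force: [-9.5, -2.4, 10.9]
width: 0.0343
grasp_force: 62.4
```

```bash
python3 avg.py
```

```text
16.45 [-9.0500e+00 -2.4600e-01  1.0479e+01 -8.9000e-02  1.3910e+00 -1.5600e-01
  6.0880e+00 -1.1500e-01  7.8227e+01 -1.0000e-03 -2.9340e+00] [0.38 0.5  0.39 0.02 0.02 0.03 0.01 0.01 0.01 0.   0.  ]
```

```bash
cp pics/wend1[56]*.png /tmp; ls -t pics/wend* | head -1 | xargs -I{} cp {} pics/last.png
```

```text
(no output)
```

View pics/last.png

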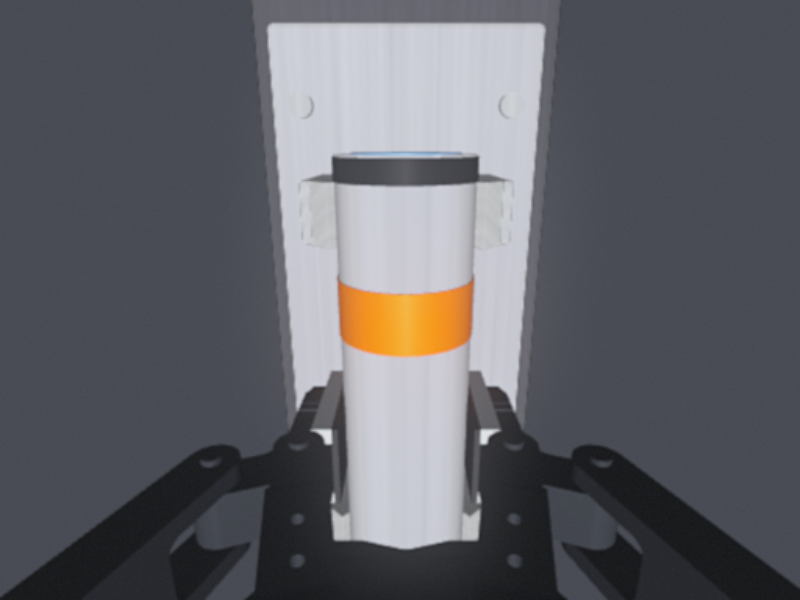

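The barrel sits centred between the flanks. It is still against the plunger (Fx −9 N), pressed with 10.5 N and sunk about 6 mm.

```bash
python3 -c "
from plant import *
print(job_done())"
```

```text
the job is handed in; nothing more can be done
None
```

I handed the job in at about 16.5 s: the orange-banded barrel is still gripped in the V-block, touching the brass plunger, with the cradle pressed down by about 10.5 N (roughly 6 mm, half its travel, judged from force and height); I got no verdict back.

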